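# Take the play out of a tube rotator's bearing

## Task

The shaft bearing of the bench tube rotator has worked loose. Rock the top of the disc's rim back towards the drive case and then forward to feel the play knock at both ends, and then swing the clamp lever on the bearing cap clockwise, seen from above, until it nips up finger-tight (about 8 N at its grip), without forcing it. Push the rim back and then pull it forward once more, each way firmly with about 5 N, to make sure that the knock is gone; disturb nothing else and let go.

Things in the scene. Friction and masses are not known exactly. Their poses are not given: they have to be found in the camera images.
- rotator: bench tube rotator, fixed to the bench, 230 x 150 mm, 205 mm high: dark base plate, grey drive case at the back (top at 146 mm), light metal bearing block in the middle, white disc on the shaft in front. Origin: on the bench below the middle of the bearing block; x points back along the axle to the case (away from the disc), y to the left seen from the disc, z up
- disc: upright white disc, 160 mm across, 8 mm thick, square to the axle, its middle 45 mm in front of the block's middle; tube clips on its front face, the outer 30 mm of the rim bare on both faces. Origin: on the axle, 125 mm above the bench, at the point in the bearing about which the shaft tilts, 33 mm behind the middle of the disc
- rim_top (a point): topmost point of the disc's rim, 205 mm above the bench, middle of its 8 mm thickness; moves back 0.08 m and up 0.033 m per rad of tilt. Flat fingers clamped deep over the rim hinder the tilt: straddle it loosely, or hold only its outer 10 to 15 mm and follow its arc
- shaft (a joint): tilt of the shaft in its bearing (play), rad: plus is the top of the disc leaning back to the case, 0 is square. Loose, it tilts 0.04 to 0.11 either way (3 to 9 mm at the rim, differs each time) with 1 to 3 N at the rim, stays where it is left, and stops hard; once clamped it centres itself and stays within 0.01
- hub (a joint): elastic give of the disc on its hub, rad, 0 unloaded; plus when the rim top is pushed back. About 0.002 per N at the top of the rim (6 N per mm); over 0.05 (25 N) strains it
- lever_axis (a point): point on the vertical axis of the clamp lever, 148 mm above the bench, 42 mm left of the axle on top of the bearing cap
- lever_grip (a point): middle of the grip of the black clamp lever, 52 mm from its axis, 177 mm above the bench; grip level, round, 15.6 mm thick, reaching from 30 to 74 mm from the axis. Nothing higher than 166 mm within its swing. It starts pointing left, square to the axle or up to 29 deg further back
- lever (a joint): angle of the clamp lever, rad, growing clockwise seen from above; starts at 0 to 0.5. Free, it turns with about 2 N at the grip; it nips 0.4 to 1.3 rad on, at an angle that differs each time and can only be felt, then rises by some 6 N per 0.1 rad; let go, it springs back a little and stays clamped
- liner (a joint): squeeze of the bearing liner inside, m, 0 while loose: about 0.0005 with 8 N at the lever grip, 0.0012 (too much) with 18 N, some 0.0001 after letting go of the lever; a single reading is noisy by about 0.0003
- tip_box: bystander: box of pipette tips, blue with a clear lid, 86 x 122 x 62 mm, on the bench right of the disc; origin under its middle
- timer: bystander: white bench timer, 62 x 62 x 16 mm, on the bench to the left; origin under its middle
- tape_roll: bystander: roll of tape lying flat, 100 mm across, 25 mm high, left of the drive case; origin under its middle
- forceps: bystander: steel forceps, 125 mm long, 10 mm high, lying in front on the left; origin under its middle

How it is judged:
By the outcome, as a careful person would: the job done as asked, in the order asked, and still so for the second after the job is handed in, with the robot touching nothing.
It also fails if it takes over 61 s, if anything falls off the work surface, if the arm or the gripper's body presses on something with over 40 N, if the wrist force passes 120 N, or if a joint passes its speed limit or range.

## Robot

A 6-joint arm with a two-finger parallel gripper is mounted at the origin on a cart in front of the work surface, level with it; the furniture and walls round the work are solid. World frame = base frame: x ahead of the robot, y to its left, z up, the work surface at z = 0. Lengths are in mm, angles in rad, forces in N, time in s.
With the tool pointing down it reaches from about 300 to 775 mm from the base axis. Payload 14.6 kg.
Tool frame: the origin (TCP) lies between the finger pads; the fingertips stand manip.tip_reach ahead of it and the grasp point (between the pads) lies 5 mm behind it (manip.tip_reach is the distance from the TCP to the fingertips, in mm); z points along the fingers, y is the line along which they close (so a half turn about z gives the same grasp; the last joint's range is limited). The gripper opens to 94 mm and grips with 3 to 60 N. Pads are 16 mm wide; open, the fingers measure 119 mm over their backs; the gripper's body (75 mm by 177 mm) begins 78 mm behind the grasp point.
Start: joints at [1.042, 0.3, 1.521, -0, 1.321, -0.067], TCP at [245.054, 492.38, 219.446] pointing down, gripper open.
Joint ranges: [-3.03, 3.03], [-0.79, 2.21], [0.23, 2.52], [-1.04, 4.18], [0, 3.07], [-2.55, 2.55]. Speed limits (rad/s): [2.22, 2.22, 2.57, 3.14, 3.14, 3.14].

## Interface

Orientations are given as [roll, pitch, yaw] about the fixed x, y, z axes, in that order (R = Rz(yaw) Ry(pitch) Rx(roll)).
In Python, from cell import manip gives the robot as it stands. The module is installed in compiled form; this text tells all that it offers.
- The arm moves only by the shell command python3 -m creep 'ROWS' [FORCE]. ROWS is JSON, a list of rows, each a list of 3 entries, a list of its own where there are three numbers: the opening, from -1 (shut) to 1 (fully open), then the shift along the tool's x, y, z in cm, then the turn about the tool's z in units of 5 degrees (1.0 is 5 degrees). In form: [[grip, [tx, ty, tz], roll], ...]. A call has 1 to 12 rows; each row is the pose to reach, as a shift and turn from the pose commanded when the call began, along the tool's axes at that moment; what a row does not reach only later rows make up. A row lasts 1/10 s, in which the tool goes at most 50 mm and 8.59 degrees, less where a joint would pass 70% of its speed; a pose out of reach is approached as far as the arm can. A call with a gripper value outside its range is refused whole. The fingers move at their own pace and stop on an object; FORCE is the grip in N (left out, the last holds). Time passes only in rows, so rows that repeat a pose let the fingers close. It gives the time, the measured TCP pose, the force, the opening and the grip force at its end, in the units of the state.
- manip.read_state(): the state, without advancing time (a new reading comes with each control period).
- manip.camera(name): name is "scene" or "top" or "wrist"; returns the picture (400x640x3 uint8, red, green, blue); there is no depth.
- manip.camera_params(name): a dict with "fovy" (degrees; the focal length in pixels is half the picture's height over the tangent of half this angle, whatever the lens; pixels are square), "cx", "cy" (the principal point, pixels), "origin" and "attitude" of the camera in the world. Camera axes: x right, y down, z forward; pixel columns grow to the right and rows downward; lengths in mm; the calibration is good to about 2 mm. The wrist camera is an equidistant fisheye: a pixel r from the principal point sees the ray r / f radians off the axis. A picture is of the moment at which its call begins: read the wrist's pose just before it. camera_params takes no time and is no camera call; for the wrist camera it gives the pose at the moment of the call.
- manip.sign_off(): hands the job in; it is judged then, once.
The state is a dict: "clock": time; "joints": joint angles; "qd": joint speeds; "effort": joint torques, N m; "eef_pos": TCP position; "eef_rot": TCP orientation; "wrist_force": force on the tool from outside, world axes, zero at the start; "moment": the same for the moment, N m; "finger_gap": finger opening in mm; "finger_force": force on a finger pad.
Only numpy, scipy, OpenCV 4.12 (cv2) and the standard library are available. Lean on these libraries where they do the work, as an engineer would, in place of code of your own. Each camera call takes 0.05 s, during which the arm holds its last target. There are 200 camera calls.

## Working session

There is one attempt and no reset: what is moved stays moved. The work goes in short steps, Python scripts to look and compute and a shell command to move; the robot and the scene stay as the last step left them, time stands still between calls to the robot, and variables do not carry over. Pictures are saved under pics/ and viewed, at most 10 in all, crops included, and the job is handed in when it is done.

```bash
mkdir -p pics; python3 - <<'E'
from cell import manip
import cv2
s=manip.read_state();print(s, manip.tip_reach)
for n in("scene","top"):
    print(n,manip.camera_params(n)); cv2.imwrite(f"pics/{n}0.png",manip.camera(n)[:,:,::-1])
E
```

```text
{'clock': 0.0, 'joints': array([ 1.04240017e+00,  3.00433829e-01,  1.52160422e+00,  2.24986709e-05,
        1.32070995e+00, -6.65895796e-02]), 'qd': array([-0.00042432, -0.00020121,  0.00179644,  0.00182654, -0.00058931,
       -0.00089302]), 'effort': array([-3.08123317e-04, -5.31819284e+01, -3.52724111e+01,  7.07415864e-02,
        2.44884094e-02, -6.26700739e-05]), 'eef_pos': array([244.92327145, 492.16698214, 218.89698142]), 'eef_rot': array([-3.14044132e+00, -9.86209653e-05,  2.67978044e+00]), 'wrist_force': array([ 0.36921817, -0.5769867 ,  0.12370137]), 'moment': array([ 0.01310019, -0.00466976,  0.00521531]), 'finger_force': 0.0, 'finger_gap': 93.69915148108888} 14.0
scene {'fovy': 48.16571998503684, 'cx': 322.83101987728304, 'cy': 203.43450211610792, 'origin': array([-232.70234495, -418.41559784,  935.91068666]), 'attitude': array([-2.27559181,  0.00602766, -1.03833462])}
top {'fovy': 45.26352422868084, 'cx': 322.7995279368818, 'cy': 197.53061923391442, 'origin': array([ 458.19282358,   70.0535839 , 1231.09561383]), 'attitude': array([-3.03460658, -0.00647252, -1.56390521])}
```

View pics/scene0.png

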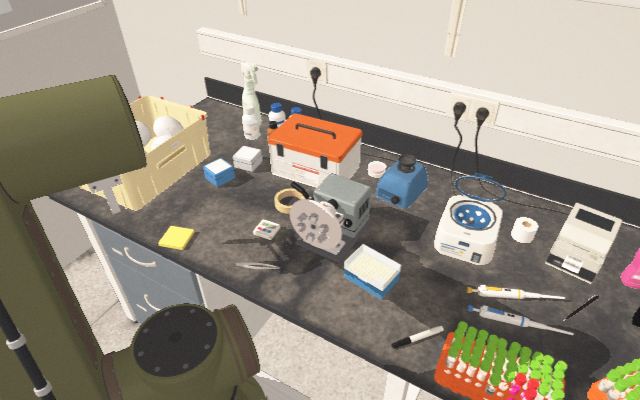

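View pics/top0.png

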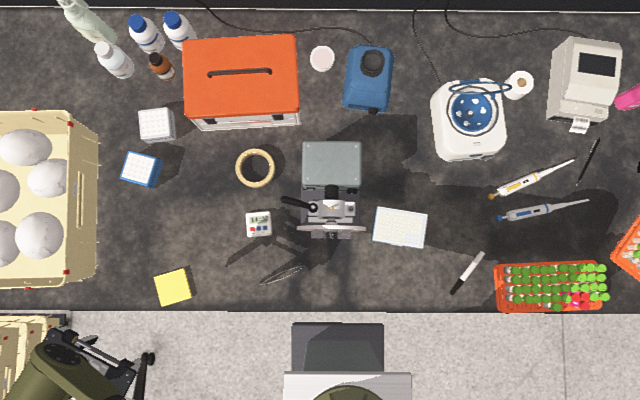

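The scene view shows the disc at about (317,222), the case at (342,200) and the lever at about (300,190). In the top view the disc edge is at about (331,228), the lever ball or grip at about (290,202) and the case at (332,165). The axle points away from the robot.

```bash
cat > h.py <<'E'
import numpy as np, cv2
from scipy.spatial.transform import Rotation as R
def ray(cp,u,v):
    f=200/np.tan(np.radians(cp["fovy"]/2)); d=np.array([(u-cp["cx"])/f,(v-cp["cy"])/f,1.])
    d=R.from_euler("xyz",cp["attitude"]).apply(d/np.linalg.norm(d)); return np.array(cp["origin"]),d
def plane(cp,u,v,z):
    o,d=ray(cp,u,v); return o+d*(z-o[2])/d[2]
def cross(c1,p1,c2,p2):
    o1,d1=ray(c1,*p1);o2,d2=ray(c2,*p2)
    t=np.linalg.lstsq(np.c_[d1,-d2],o2-o1,rcond=None)[0]
    a,b=o1+d1*t[0],o2+d2*t[1]; return (a+b)/2,np.linalg.norm(a-b)
E
python3 - <<'E'
import cv2
a=cv2.imread("pics/top0.png")[135:245,260:400];b=cv2.imread("pics/scene0.png")[165:275,255:395]
cv2.imwrite("pics/ctop.png",cv2.resize(a,None,fx=5.5,fy=5.5,interpolation=cv2.INTER_CUBIC)[:600])
cv2.imwrite("pics/cscene.png",cv2.resize(b,None,fx=5,fy=5,interpolation=cv2.INTER_CUBIC))
E
```

```text
(no output)
```

View pics/ctop.png

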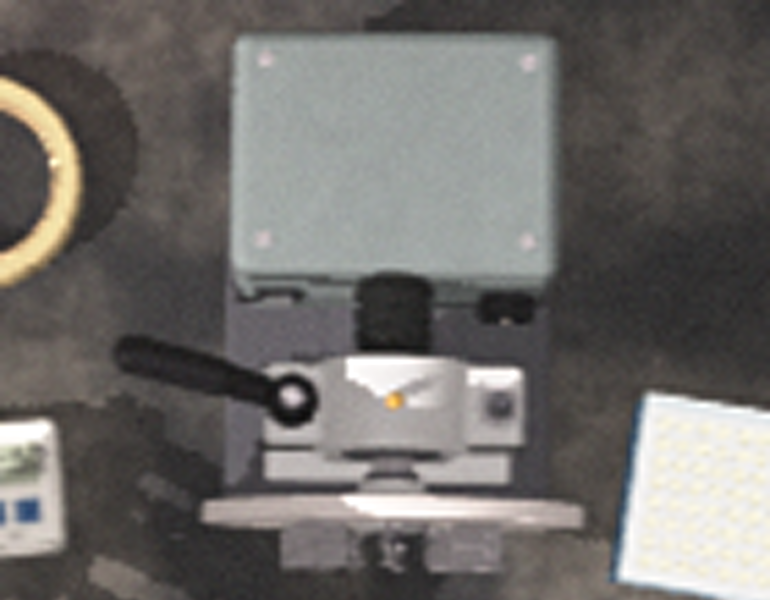

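View pics/cscene.png

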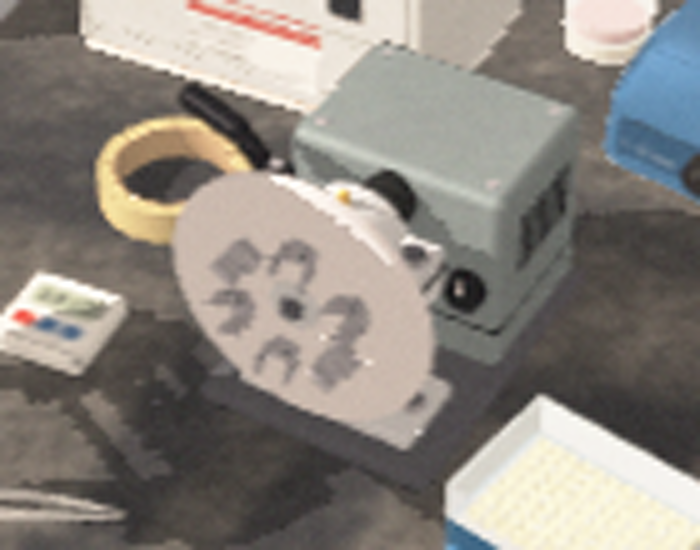

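The top crop shows the lever from axis screw (294,398) to grip tip (118,350). Disc ends are at (203,512) and (584,516), and case corners at (235,35), (557,35) and (553,276). In the scene crop the lever tip is at (190,92), the axis screw at (280,163) and the disc centre at (292,307).

```bash
python3 - <<'E'
from h import *
from cell import manip
T=manip.camera_params("top");S=manip.camera_params("scene")
t=lambda u,v:(260+(u+.5)/5.5-.5,135+(v+.5)/5.5-.5); s=lambda u,v:(255+(u+.5)/5-.5,165+(v+.5)/5-.5)
print("axis",cross(T,t(294,398),S,s(280,163)))
print("levertip",cross(T,t(122,353),S,s(190,95)))
print("grip in",cross(T,t(250,386),S,s(262,157)))
print("orange",cross(T,t(396,400),S,s(345,196)))
for p in[(235,35),(557,35),(553,276),(238,274)]:print("case",plane(T,*t(*p),146))
for p,q in[((235,35),(378,45)),((557,35),(578,122)),((553,276),(500,215))]:print(cross(T,t(*p),S,s(*q)))
for p in[(203,512),(584,516),]:print("disc",plane(T,*t(*p),125))
for p in[(396,492),(396,510),(396,524)]:print("disctop",plane(T,*t(*p),205))
print("tip177",plane(T,*t(122,353),177),plane(T,*t(294,398),175))
for a in(150,300,397,410,500):  # strip rows by brightness
    pass
img=cv2.imread("pics/top0.png").astype(int)
for u in(300,305,331,332,333,358,362):print(u,img[218:236,u].sum(1)//3)
# robot pose
st=manip.read_state(); print(R.from_euler("xyz",st["eef_rot"]).as_matrix().round(3))
E
```

```text
axis (array([550.89506833,  86.14908512, 166.24002896]), np.float64(1.502536085515405))
levertip (array([567.93268181, 155.29299009, 174.29273696]), np.float64(1.2045283491907033))
grip in (array([557.03986614, 103.20545016, 158.90597625]), np.float64(1.034404153007186))
orange (array([550.69575163,  44.97289528, 160.63011953]), np.float64(2.1661737866740727))
case [705.48898742 111.91567267 146.        ]
case [706.61814612 -23.01430908 146.        ]
case [604.71135759 -21.19173845 146.        ]
case [604.53360159 109.51581425 146.        ]
(array([707.12789657, 113.5840344 , 135.02425882]), np.float64(3.0151550364559156))
(array([708.32929383, -21.33762407, 129.6245245 ]), np.float64(7.250613251004107))
(array([605.52549142, -21.0734779 , 134.88468643]), np.float64(2.4885844898722937))
disc [506.74737702 123.79017255 125.        ]
disc [506.21858323 -35.80831338 125.        ]
disctop [511.54353129  44.97524617 205.        ]
disctop [504.55009936  44.94074062 205.        ]
disctop [499.11779825  44.91393769 205.        ]
tip177 [567.99957802 154.58497969 177.        ] [550.55780029  85.40427543 175.        ]
300 [ 74  77  62  67  64  58  50  78 162 164 166 146  88  48  47  45  48  48]
305 [ 84  71  79  71  65  62  68 117 171 171 173 148 124  55  48  48  51  45]
331 [109 134 117  76 157 165 148 235 249 251 250 150 149 108  85  66  98 103]
332 [107 131 111  73 160 164 148 232 248 249 250 151 153 105  63  71 145 102]
333 [101 125 106  67 142 166 144 231 247 248 249 150 125 113  62  47 106  71]
358 [ 71  72  68  71  72  71  66  79 169 172 170 180 148 119  91  88  95  97]
362 [ 76  78  75  76  71  71  66  66 116 166 166 165 149  76  91  92  97 102]
[[-0.895  0.446 -0.   ]
 [ 0.446  0.895 -0.001]
 [ 0.    -0.001 -1.   ]]
```

```bash
python3 -m creep '[[0,[0,0,-3.5],0],[-0.28,[-4,-2.6,-3.5],1.2],[-0.28,[-8,-5.3,-3.5],2.4],[-0.28,[-12,-7.9,-3.5],3.6],[-0.28,[-16,-10.5,-3.5],4.8],[-0.28,[-20,-13.1,-3.5],6],[-0.28,[-24,-15.8,-3.5],7.2],[-0.28,[-28,-18.4,-3.5],8.4],[-0.28,[-32,-21,-3.5],9.6],[-0.28,[-36,-23.7,-3.5],10.8],[-0.28,[-40,-26.3,-3.5],12],[-0.28,[-43.3,-28.5,-3.5],12.7]]' 20
python3 -m creep '[[-0.28,[0,0,0],0],[-0.28,[0,0,0],0],[-0.28,[0,0,0],0],[-0.28,[0,0,0],0]]'
python3 - <<'E'
from h import *
from cell import manip
st=manip.read_state(); print(st["wrist_force"],R.from_euler("xyz",st["eef_rot"]).as_matrix().round(3))
cv2.imwrite("pics/w1.png",manip.camera("wrist")[:,:,::-1])
E
```

```text
clock: 1.3
eef_pos: [506.4, 42.0, 254.2]
eef_rot: [-3.141, 0.0, 1.567]
wrist_force: [-0.5, 0.3, 1.2]
finger_gap: 34.1
finger_force: 0.0
clock: 1.7
eef_pos: [505.3, 45.3, 254.6]
eef_rot: [3.141, -0.0, 1.573]
wrist_force: [-0.1, -0.4, 0.2]
finger_gap: 33.9
finger_force: 0.0
[-0.0883757  -0.44138534  0.17323747] [[-0.003  1.     0.   ]
 [ 1.     0.003  0.   ]
 [ 0.     0.    -1.   ]]
```

View pics/w1.png

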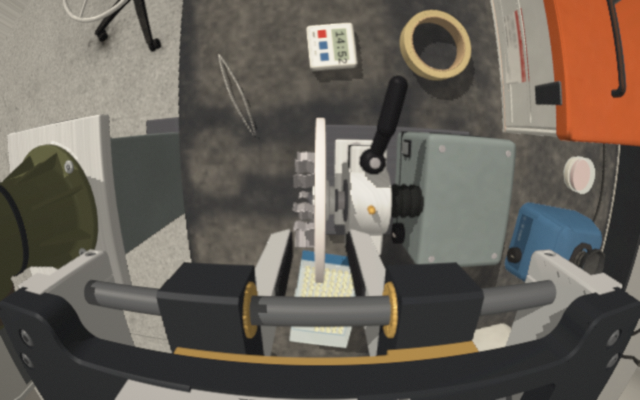

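The wrist view shows the rim edge-on at u≈320, centred between the two fingers (u≈285 and 355). The lever runs from the axis at (374,160) to its tip at (398,82). I'll lower to straddle the rim.

```bash
python3 -m creep '[[-0.28,[0,0,2],0],[-0.28,[0,0,4],0],[-0.28,[0,0,5],0],[-0.28,[0,0,5],0],[-0.28,[0,0,5],0],[-0.28,[0,0,5],0]]'
for i in 1; do python3 -m creep '[[-0.28,[0,0.3,0],0],[-0.28,[0,0.6,0],0],[-0.28,[0,0.8,0],0],[-0.28,[0,0.8,0],0],[-0.28,[0,0.8,0],0]]'; done
```

```text
clock: 2.35
eef_pos: [506.1, 44.4, 205.4]
eef_rot: [3.14, 0.0, 1.572]
wrist_force: [0.5, 0.2, 0.5]
finger_gap: 33.6
finger_force: 0.0
clock: 2.85
eef_pos: [513.7, 44.3, 204.4]
eef_rot: [-3.141, 0.0, 1.571]
wrist_force: [-0.3, 0.2, -0.4]
finger_gap: 33.8
finger_force: 0.0
```

```bash
python3 -m creep '[[-0.28,[0,0.2,0],0],[-0.28,[0,0.2,0],0],[-0.28,[0,0.2,0],0]]'|egrep 'pos|wrist'
python3 -m creep '[[-0.28,[0,0.2,0],0],[-0.28,[0,0.2,0],0],[-0.28,[0,0.2,0],0]]'|egrep 'pos|wrist'
python3 -m creep '[[-0.28,[0,0.2,0],0],[-0.28,[0,0.2,0],0],[-0.28,[0,0.2,0],0]]'|egrep 'pos|wrist'
python3 -m creep '[[-0.28,[0,0.1,0],0],[-0.28,[0,0.1,0],0],[-0.28,[0,0.1,0],0]]'|egrep 'pos|wrist'
```

```text
eef_pos: [515.7, 44.3, 204.4]
wrist_force: [0.2, 0.1, 0.6]
eef_pos: [517.7, 44.3, 204.4]
wrist_force: [-0.3, 0.3, -0.3]
eef_pos: [519.8, 44.3, 204.4]
wrist_force: [-0.5, 0.4, -0.5]
eef_pos: [520.8, 44.3, 204.4]
wrist_force: [-0.6, 0.2, 0.2]
```

```bash
for i in 1 2 3 4; do python3 -m creep '[[-0.28,[0,0.1,0],0],[-0.28,[0,0.1,0],0]]'|egrep 'pos|wrist'; done
```

```text
eef_pos: [521.8, 44.3, 204.5]
wrist_force: [-0.3, -0.4, 0.1]
eef_pos: [522.8, 44.3, 204.5]
wrist_force: [-0.6, -1.1, 0.4]
eef_pos: [523.6, 44.3, 204.5]
wrist_force: [-3.3, -0.2, 3.0]
eef_pos: [524.3, 44.3, 204.6]
wrist_force: [-6.4, 0.7, 6.3]
```

```bash
python3 -m creep '[[-0.28,[0,0.0,-0.1],0],[-0.28,[0,0,-0.1],0]]'|egrep 'pos|wrist';python3 -m creep '[[-0.28,[0,0.05,-0.1],0],[-0.28,[0,0.05,-0.1],0]]'|egrep 'pos|wrist'
python3 -m creep '[[-0.28,[0,0.05,-0.05],0],[-0.28,[0,0.05,-0.05],0]]'|egrep 'pos|wrist'
```

```text
eef_pos: [524.4, 44.3, 205.1]
wrist_force: [-5.1, 0.0, 0.7]
eef_pos: [524.9, 44.3, 205.9]
wrist_force: [-5.8, 0.9, -2.7]
eef_pos: [525.2, 44.3, 206.3]
wrist_force: [-6.4, 0.0, -3.6]
```

```bash
python3 -m creep '[[-0.28,[0,-0.6,0],0],[-0.28,[0,-1.2,0],0],[-0.28,[0,-1.8,0],0],[-0.28,[0,-2.4,0],0],[-0.28,[0,-2.4,0],0],[-0.28,[0,-2.4,0],0]]'|egrep 'pos|wrist'
for i in 1 2 3 4 5 6; do python3 -m creep '[[-0.28,[0,-0.1,0.04],0],[-0.28,[0,-0.1,0.04],0]]'|egrep 'pos|wrist'; done
```

```text
eef_pos: [501.8, 44.3, 207.2]
wrist_force: [0.2, -0.4, -0.4]
eef_pos: [500.7, 44.3, 206.4]
wrist_force: [-0.2, -0.3, -0.5]
eef_pos: [499.6, 44.3, 206.0]
wrist_force: [0.1, 0.8, 0.4]
eef_pos: [498.6, 44.3, 205.7]
wrist_force: [-0.2, 0.5, 0.5]
eef_pos: [497.7, 44.3, 205.4]
wrist_force: [1.2, 0.2, 0.5]
eef_pos: [496.6, 44.3, 204.9]
wrist_force: [-0.1, -0.1, -0.1]
eef_pos: [495.6, 44.3, 204.5]
wrist_force: [0.1, 0.2, -0.2]
```

```bash
for i in 1 2 3 4 5; do python3 -m creep '[[-0.28,[0,-0.1,0.04],0],[-0.28,[0,-0.1,0.04],0]]'|egrep 'pos|wrist'; done
```

```text
eef_pos: [494.6, 44.3, 204.1]
wrist_force: [0.1, 0.1, 0.6]
eef_pos: [493.6, 44.3, 203.7]
wrist_force: [1.1, -0.4, 0.5]
eef_pos: [492.6, 44.3, 203.3]
wrist_force: [-0.1, 0.2, 0.4]
eef_pos: [491.6, 44.3, 202.9]
wrist_force: [0.1, -0.5, -0.8]
eef_pos: [490.6, 44.3, 202.5]
wrist_force: [-0.1, 0.4, -0.5]
```

```bash
python3 - <<'E'
from h import *
from cell import manip
cv2.imwrite("pics/w2.png",manip.camera("wrist")[:,:,::-1])
a=manip.camera("top");cv2.imwrite("pics/t2.png",a[:,:,::-1])
b=manip.camera("scene")[165:275,255:395,::-1]
w=cv2.imread("pics/w2.png")[100:320,200:460]
cv2.imwrite("pics/c2.png",np.hstack([cv2.resize(w,(400,340)),cv2.resize(b,(400,340))]))
E
```

```text
(no output)
```

View pics/c2.png

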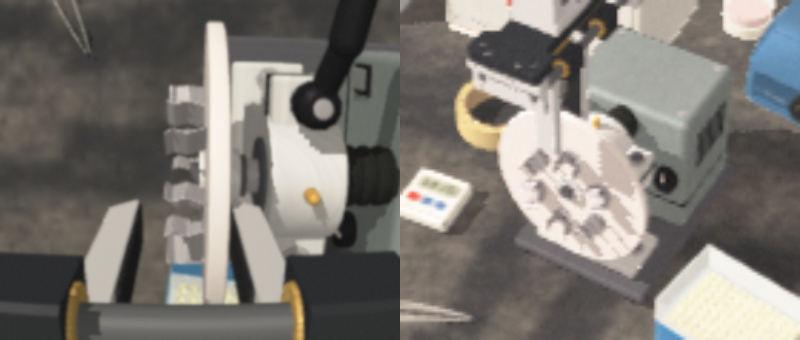

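The left half shows the back finger right by the disc's rear face, and the disc looks near upright. I'll carry on forward.

```bash
for i in 1 2 3 4; do python3 -m creep '[[-0.28,[0,-0.1,0.04],0],[-0.28,[0,-0.1,0.04],0]]'|egrep 'pos|wrist'; done
```

```text
eef_pos: [489.6, 44.3, 202.1]
wrist_force: [-0.6, 0.2, 0.9]
eef_pos: [488.6, 44.3, 201.7]
wrist_force: [0.6, 1.7, -0.4]
eef_pos: [487.6, 44.3, 201.3]
wrist_force: [0.8, 0.7, -0.1]
eef_pos: [486.7, 44.3, 200.9]
wrist_force: [2.7, 0.2, -1.1]
```

```bash
python3 -m creep '[[-0.28,[0,-0.07,0.03],0],[-0.28,[0,-0.07,0.03],0]]'|egrep 'pos|wrist';python3 -m creep '[[-0.28,[0,-0.05,0.02],0],[-0.28,[0,-0.05,0.02],0]]'|egrep 'pos|wrist'
```

```text
eef_pos: [486.2, 44.3, 200.7]
wrist_force: [4.2, 0.1, -1.8]
eef_pos: [485.8, 44.3, 200.5]
wrist_force: [3.9, -0.4, -1.5]
```

```bash
for i in 1 2 3; do python3 -m creep '[[-0.28,[0,-0.05,0.02],0],[-0.28,[0,-0.05,0.02],0]]'|egrep 'pos|wrist';done
```

```text
eef_pos: [485.5, 44.3, 200.4]
wrist_force: [6.9, -0.1, -2.4]
eef_pos: [485.2, 44.3, 200.3]
wrist_force: [10.1, 0.9, -3.5]
eef_pos: [484.9, 44.3, 200.1]
wrist_force: [10.4, -0.5, -3.2]
```

```bash
python3 -m creep '[[-0.28,[0,0.7,0],0],[-0.28,[0,1.4,0],0],[-0.28,[0,1.4,0],0],[-0.28,[0,1.4,-3],0],[-0.28,[0,1.4,-6],0],[-0.28,[3,3,-6],1],[-0.28,[6,5,-6],2],[-0.28,[9.3,7.9,-6],2.8],[-0.28,[9.3,7.9,-6],2.8],[-0.28,[9.3,7.9,-6],2.8],[-0.28,[9.3,7.9,-6],2.8]]'|egrep 'cl|pos|wrist|rot'
python3 - <<'E'
from h import *
from cell import manip
cv2.imwrite("pics/w3.png",manip.camera("wrist")[60:360,100:540,::-1])
E
```

```text
clock: 11.3
eef_pos: [562.5, 136.7, 259.9]
eef_rot: [-3.141, 0.0, 1.327]
wrist_force: [-1.6, -0.1, 0.1]
```

View pics/w3.png

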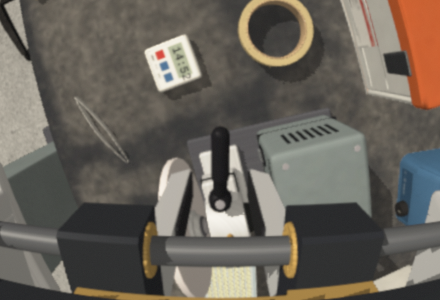

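The lever lies straight along the fingers at u≈219 in the crop, centred between the pads. I'll lower.

```bash
python3 -m creep '[[-0.28,[0,0,3],0],[-0.28,[0,0,6],0],[-0.28,[0,0,7.8],0],[-0.28,[0,0,7.8],0],[-0.28,[0,0,7.8],0]]'|egrep 'cl|pos|wrist|rot'
python3 -m creep '[[-0.28,[0,0.3,0],0],[-0.28,[0,0.6,0],0],[-0.28,[0,0.8,0],0],[-0.28,[0,0.8,0],0]]'|egrep 'cl|pos|wrist|rot'
```

```text
clock: 11.85
eef_pos: [563.1, 136.9, 183.0]
eef_rot: [3.141, -0.0, 1.327]
wrist_force: [0.5, 0.3, 0.7]
clock: 12.25
eef_pos: [571.0, 135.3, 182.1]
eef_rot: [3.141, -0.0, 1.327]
wrist_force: [-0.9, 0.4, 0.1]
```

```bash
cat > f.py <<'E'
from h import *
from cell import manip
import time
s=manip.read_state();M=R.from_euler("xyz",s["eef_rot"]).as_matrix()
p=s["eef_pos"]; c=p-M[:,1]*9.2-np.array([550.8,86.3,0]); 
print(round(s["clock"],2),"p",p.round(1),"Ftool",(M.T@s["wrist_force"]).round(1),"leverdeg",np.degrees(np.arctan2(c[0],c[1])).round(1),"tool",np.degrees(np.arctan2(M[0,0],M[1,0])).round(1),"r",np.hypot(*c[:2]).round(1),flush=True)
E
for i in 1 2 3 4; do python3 -m creep '[[-0.28,[-0.1,0.45,0],1],[-0.28,[-0.1,0.45,0],1]]'>/dev/null; python3 f.py; done
```

```text
12.45 p [574.9 133.3 181.9] Ftool [ 0.1 -0.2 -0.6] leverdeg 17.1 tool 19.1 r 52.4
12.65 p [578.8 131.  181.8] Ftool [ 0.3 -0.2 -0.2] leverdeg 22.0 tool 23.9 r 52.2
12.85 p [582.5 128.2 181.8] Ftool [ 1.1 -0.4 -0.4] leverdeg 27.0 tool 28.9 r 52.1
13.05 p [586.  125.2 181.8] Ftool [ 0.2 -0.5 -0. ] leverdeg 32.0 tool 33.8 r 51.9
```

```bash
python3 - <<'E'
from h import *
from cell import manip
cv2.imwrite("pics/w4.png",cv2.resize(manip.camera("wrist")[120:320,200:440,::-1],None,fx=2.5,fy=2.5))
E
```

```text
(no output)
```

View pics/w4.png

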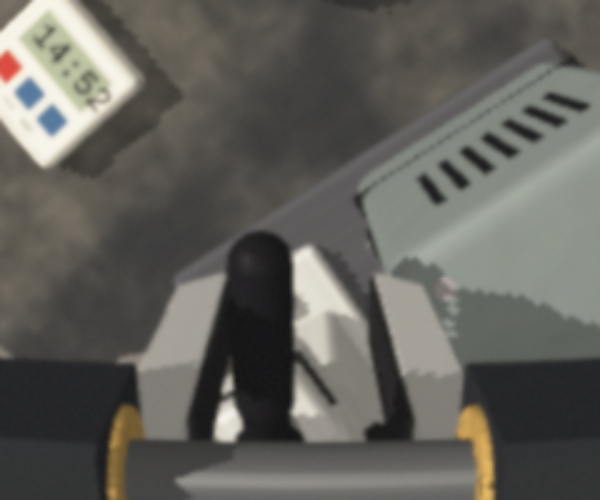

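The lever is moving with the left (trailing) finger and still lies parallel to it. I'll continue in finer steps.

```bash
for i in 1 2 3 4 5 ; do python3 -m creep '[[-0.28,[-0.035,0.18,0],0.4],[-0.28,[-0.035,0.18,0],0.4]]'>/dev/null; python3 f.py; done
```

```text
13.3 p [587.1 124.  181.8] Ftool [ 0.2 -1.6  0.5] leverdeg 33.8 tool 35.8 r 51.8
13.5 p [588.4 122.6 181.8] Ftool [ 0.  -2.4 -0.3] leverdeg 35.8 tool 37.8 r 51.8
13.7 p [589.6 121.2 181.8] Ftool [ 0.2 -1.5  0.1] leverdeg 37.9 tool 39.8 r 51.7
13.9 p [590.8 119.8 181.8] Ftool [ 1.1 -0.5  0.4] leverdeg 39.9 tool 41.8 r 51.7
14.1 p [592.  118.3 181.9] Ftool [ 0.6 -2.2  0.7] leverdeg 42.0 tool 43.9 r 51.6
```

```bash
for i in 1 2 3 ; do python3 -m creep '[[-0.28,[-0.035,0.18,0],0.4],[-0.28,[-0.035,0.18,0],0.4]]'>/dev/null; python3 f.py; done
```

```text
14.3 p [593.  116.8 181.9] Ftool [ 0.2 -2.5  0.5] leverdeg 44.0 tool 45.9 r 51.6
14.5 p [594.  115.3 181.9] Ftool [-0.  -1.3  0.6] leverdeg 46.0 tool 47.9 r 51.5
14.7 p [595.  113.7 181.9] Ftool [ 0.4 -0.9  1. ] leverdeg 48.1 tool 49.9 r 51.5
```

```bash
for i in 1 2  ; do python3 -m creep '[[-0.28,[-0.035,0.18,0],0.4],[-0.28,[-0.035,0.18,0],0.4]]'>/dev/null; python3 f.py; done
```

```text
14.9 p [595.9 112.1 181.9] Ftool [ 0.9 -1.6  0.5] leverdeg 50.1 tool 51.9 r 51.4
15.1 p [596.7 110.4 181.9] Ftool [ 0.6 -1.5  0.8] leverdeg 52.1 tool 53.9 r 51.3
```

```bash
for i in 1 2 3 ; do python3 -m creep '[[-0.28,[-0.03,0.18,0],0.4],[-0.28,[-0.03,0.18,0],0.4]]'>/dev/null; python3 f.py; done
```

```text
15.3 p [597.5 108.8 181.9] Ftool [ 0.6 -2.  -1.2] leverdeg 54.1 tool 55.9 r 51.3
15.5 p [598.3 107.1 181.9] Ftool [-0.6 -1.4  0.3] leverdeg 56.1 tool 57.9 r 51.3
15.7 p [599.  105.4 181.9] Ftool [ 0.1 -3.1  1. ] leverdeg 58.1 tool 59.9 r 51.3
```

```bash
for i in 1 2 ; do python3 -m creep '[[-0.28,[-0.03,0.18,0],0.4],[-0.28,[-0.03,0.18,0],0.4]]'>/dev/null; python3 f.py; done
```

```text
15.9 p [599.6 103.7 181.8] Ftool [ 0.  -1.2  0.4] leverdeg 60.2 tool 61.9 r 51.2
16.1 p [600.1 102.  181.8] Ftool [-1.3 -1.7 -0. ] leverdeg 62.1 tool 63.9 r 51.2
```

```bash
for i in 1 2 3 ; do python3 -m creep '[[-0.28,[-0.03,0.18,0],0.4],[-0.28,[-0.03,0.18,0],0.4]]'>/dev/null; python3 f.py; done
```

```text
16.3 p [600.5 100.4 181.8] Ftool [-2.6 -3.4 -1.2] leverdeg 63.9 tool 65.9 r 51.2
16.5 p [600.8  98.8 181.8] Ftool [-2.6 -5.  -0.3] leverdeg 65.7 tool 67.9 r 51.1
16.7 p [601.1  97.2 181.7] Ftool [-3.5 -5.8 -0.9] leverdeg 67.5 tool 69.9 r 51.0
```

```bash
for i in 1 2 ; do python3 -m creep '[[-0.28,[-0.03,0.18,0],0.4],[-0.28,[-0.03,0.18,0],0.4]]'>/dev/null; python3 f.py; done
```

```text
16.9 p [601.3  95.7 181.8] Ftool [-4.5 -8.8 -0.5] leverdeg 69.2 tool 71.8 r 51.0
17.1 p [601.5  94.1 181.7] Ftool [-3.8 -9.9 -0.2] leverdeg 70.9 tool 73.8 r 50.9
```

Nipped at about 9 N. I'll back the finger off, rise, and return above the rim.

```bash
python3 -m creep '[[-0.28,[0,-0.3,0],0],[-0.28,[0,-0.6,0],0],[-0.28,[0,-0.85,0],0],[-0.28,[0,-0.85,0],0],[-0.28,[0,-0.85,-3],0],[-0.28,[0,-0.85,-6],0],[-0.28,[0,-0.85,-7.5],0],[-0.28,[0,-0.85,-7.5],0],[-0.28,[0,-0.85,-7.5],0]]'>/dev/null; python3 f.py
python3 - <<'E'
from h import *
from cell import manip
s=manip.read_state();M=R.from_euler("xyz",s["eef_rot"]).as_matrix()
print(M.T@(np.array([505,44.3,255])-s["eef_pos"]),s["joints"],np.degrees(s["eef_rot"]))
E
```

```text
18.0 p [599.7 101.1 256.1] Ftool [ 0.8 -1.4 -0.2] leverdeg 63.0 tool 74.0 r 52.1
[-106.73105262   28.38653957    1.12467436] [ 1.06834971e-01  4.08719220e-01  1.29021628e+00 -1.66647080e-04
  1.44308858e+00  1.39758070e+00] [1.79994932e+02 2.59812333e-02 1.60469341e+01]
```

```bash
python3 -m creep '[[-0.28,[-2,0.5,0],-1.6],[-0.28,[-4,1,0],-3.2],[-0.28,[-6,1.5,0],-4.8],[-0.28,[-8,2,0],-6.4],[-0.28,[-10.7,2.8,0],-8],[-0.28,[-10.7,2.8,0],-9.6],[-0.28,[-10.7,2.8,0],-11.2],[-0.28,[-10.7,2.8,0],-12.8],[-0.28,[-10.7,2.8,0],-14.8],[-0.28,[-10.7,2.8,0],-14.8],[-0.28,[-10.7,2.8,0],-14.8],[-0.28,[-10.7,2.8,0],-14.8]]'>/dev/null; python3 f.py
python3 - <<'E'
from h import *
from cell import manip
cv2.imwrite("pics/w5.png",manip.camera("wrist")[60:360,100:540,::-1])
E
```

```text
19.2 p [504.6  44.8 256.4] Ftool [ 0.1 -0.3  0. ] leverdeg -126.8 tool 0.1 r 69.2
```

View pics/w5.png

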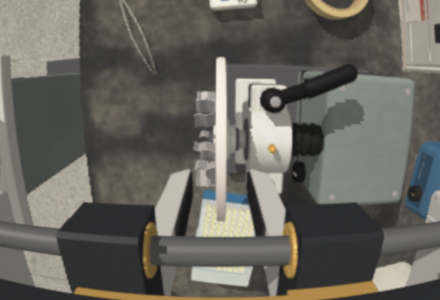

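The lever now points mostly back, from (272,100) to (352,75). The disc is upright at u≈221, between the fingers. Next is the recheck of the play.

```bash
python3 -m creep '[[-0.28,[0,0,2],0],[-0.28,[0,0,4],0],[-0.28,[0,0,5.1],0],[-0.28,[0,0,5.1],0],[-0.28,[0,0,5.1],0],[-0.28,[0,0.5,5.1],0],[-0.28,[0,1.0,5.1],0],[-0.28,[0,1.0,5.1],0],[-0.28,[0,1.0,5.1],0]]' >/dev/null; python3 f.py
for i in 1 2 3 4; do python3 -m creep '[[-0.28,[0,0.1,0],0],[-0.28,[0,0.1,0],0]]'>/dev/null; python3 f.py;done
```

```text
20.15 p [514.9  44.8 205.9] Ftool [0.1 0.8 0.6] leverdeg -132.6 tool -0.0 r 61.3
20.35 p [515.7  44.8 205.9] Ftool [-0.8 -0.3  0.1] leverdeg -133.2 tool -0.0 r 60.7
20.55 p [516.8  44.8 205.9] Ftool [ 0.6  0.2 -0.1] leverdeg -133.8 tool -0.0 r 59.9
20.75 p [517.8  44.8 205.8] Ftool [-0.3  0.3 -0.1] leverdeg -134.5 tool -0.0 r 59.2
20.95 p [518.6  44.8 205.9] Ftool [ 0.4 -2.8 -1.9] leverdeg -135.0 tool -0.0 r 58.7
```

```bash
for i in 1 2; do python3 -m creep '[[-0.28,[0,0.05,-0.02],0],[-0.28,[0,0.05,-0.02],0]]'>/dev/null; python3 f.py;done
```

```text
21.15 p [519.   44.8 206. ] Ftool [ 0.1 -4.9 -2.4] leverdeg -135.3 tool -0.0 r 58.4
21.35 p [519.3  44.8 206.2] Ftool [-0.9 -6.  -2.8] leverdeg -135.6 tool -0.0 r 58.1
```

```bash
python3 -m creep '[[-0.28,[0,0.02,-0.05],0],[-0.28,[0,0.02,-0.05],0],[-0.28,[0,0.02,-0.05],0],[-0.28,[0,0.02,-0.05],0]]'>/dev/null; python3 f.py
python3 -m creep '[[-0.28,[0,-0.6,0],0],[-0.28,[0,-1.2,0.05],0],[-0.28,[0,-1.8,0.05],0],[-0.28,[0,-2.3,0.05],0],[-0.28,[0,-2.3,0.05],0],[-0.28,[0,-2.3,0.05],0]]'>/dev/null; python3 f.py
for i in 1 2 3 4; do python3 -m creep '[[-0.28,[0,-0.1,0],0],[-0.28,[0,-0.1,0],0]]'>/dev/null; python3 f.py;done
```

```text
21.75 p [519.5  44.8 206.3] Ftool [-1.  -5.4  0.5] leverdeg -135.7 tool -0.0 r 58.0
22.35 p [497.   44.8 206.4] Ftool [-0.4  0.1 -0.1] leverdeg -123.4 tool -0.0 r 75.5
22.55 p [495.9  44.8 206.2] Ftool [0.1 0.6 0.8] leverdeg -122.9 tool -0.0 r 76.3
22.75 p [494.9  44.8 206.2] Ftool [ 0.3 -0.1  0.1] leverdeg -122.5 tool -0.0 r 77.2
22.95 p [493.8  44.8 206.2] Ftool [ 0.4 -0.   1. ] leverdeg -122.1 tool -0.0 r 78.1
23.15 p [492.8  44.8 206.3] Ftool [-0.6  0.7 -0.4] leverdeg -121.7 tool -0.0 r 79.0
```

```bash
for i in 1 2 3 ; do python3 -m creep '[[-0.28,[0,-0.08,0.03],0],[-0.28,[0,-0.08,0.03],0]]'>/dev/null; python3 f.py;done
```

```text
23.35 p [492.1  44.8 206. ] Ftool [0.  0.6 0.2] leverdeg -121.5 tool -0.0 r 79.6
23.55 p [491.5  44.8 205.8] Ftool [0.5 2.9 0.7] leverdeg -121.2 tool -0.0 r 80.1
23.75 p [490.9  44.8 205.5] Ftool [0.9 5.5 0.7] leverdeg -121.0 tool -0.0 r 80.6
```

```bash
python3 -m creep '[[-0.28,[0,-0.01,0.01],0],[-0.28,[0,-0.01,0.01],0],[-0.28,[0,-0.01,0.01],0]]'>/dev/null; python3 f.py
python3 -m creep '[[-0.28,[0,0.7,0],0],[-0.28,[0,1.4,0],0],[-0.28,[0,1.4,0],0],[-0.28,[0,1.4,-3],0],[-0.28,[0,1.4,-6],0],[-0.28,[0,1.4,-8],0],[-0.28,[0,1.4,-8],0],[-0.28,[0,1.4,-8],0],[-0.28,[0,1.4,-8],0]]'>/dev/null; python3 f.py
python3 - <<'E'
from h import *
from cell import manip
a=manip.camera("top")[120:260,220:440,::-1];b=manip.camera("scene")[150:290,240:400,::-1]
cv2.imwrite("pics/end.png",np.hstack([cv2.resize(a,(400,255)),cv2.resize(b,(291,255))]))
E
```

```text
24.05 p [490.9  44.8 205.5] Ftool [0.6 5.7 0.4] leverdeg -121.0 tool -0.0 r 80.7
24.95 p [504.   44.8 283.8] Ftool [-0.6 -0.2 -0.2] leverdeg -126.6 tool -0.0 r 69.7
```

View pics/end.png

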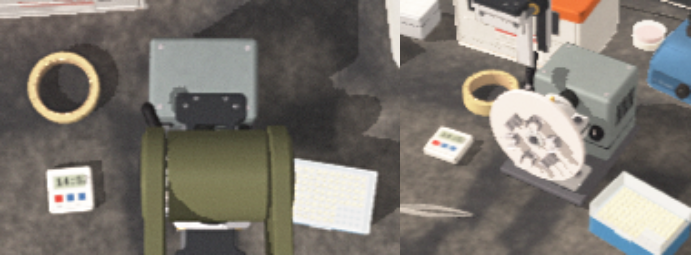

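The gripper is clear above the disc, and the timer, tape roll, tip box and forceps look undisturbed. I'll hand in.

```bash
python3 -c "
from cell import manip
print(manip.sign_off())"
```

```text
the job is handed in; nothing more can be done
None
```

The job is done and handed in at about 25 s: the disc had about 10 mm of play at the rim; I nipped the lever at about 9–10 N (slightly over the 8 N asked), and pushing the rim back and then forward with about 5.5 N each way showed the knock gone.

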